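# Fit the lamp's counterweight and start its crank screw

## Robot

A 6-joint arm with a two-finger parallel gripper is mounted at the origin on the work surface. World frame = base frame: x ahead of the robot, y to its left, z up, the work surface at z = 0. Lengths are in m, angles in rad, forces in N, time in s.
With the tool pointing down it reaches from about 0.35 to 0.85 m from the base axis. Payload 8.1 kg.
Tool frame: the origin (TCP) lies on the centre line of the jaws, within the pads' length; the fingertips stand robot.finger_overhang ahead of it and the grasp point (between the pads) lies 5 mm behind it (robot.finger_overhang is the distance from the TCP to the fingertips, in m); z points along the fingers, y is the direction in which the jaws open and shut (so a half turn about z gives the same grasp; the last joint's range is limited). The gripper opens to 93 mm and grips with 3 to 60 N. Pads are 15 mm wide; open, the fingers measure 128 mm over their backs; the gripper's body (75 mm by 188 mm) begins 65 mm behind the grasp point.
Start: joints at [-1.381, 0.13, 1.488, -0, 1.523, -0.085], TCP at [0.163, -0.577, 0.233] pointing down, gripper open.
Joint ranges: [-2.96, 2.96], [-0.89, 2.26], [0.02, 2.5], [-1.34, 4.48], [0, 2.73], [-2.66, 2.66]. Speed limits (rad/s): [2.39, 2.39, 2.79, 3.14, 3.14, 3.14].

## Interface

Orientations are given as a rotation vector (axis times angle).
In Python, from plant import robot gives the robot as it stands. The module is installed in compiled form; this text tells all that it offers.
- The arm moves only by the tool carry_out, never from a script. Its argument "commands" is a list that holds one entry, the list of rows, each a list of 4 numbers: the shift along the tool's x, y, z in cm, then the turn about the tool's z in degrees. In form: [[[tx, ty, tz, roll], ...]]. A call has 1 to 20 rows; each row shifts and turns the commanded pose from where the row before left it, along the tool's axes as they then stand; what a row does not reach is not made up. A row lasts 1/12 s, in which the tool goes at most 41.7 mm and 7.16 degrees, less where a joint would pass 70% of its speed; a pose out of reach is approached as far as the arm can. A call is refused whole if a number of a shift passes 4.17 or a number of a turn 7.16, either way. A call with a gripper value outside its range is refused whole. "claw" is the finger opening in cm, from 0 to 9.3, set as the call begins (left out, the last holds). The fingers move at their own pace and stop on an object; "grip_force" is the grip in N (left out, the last holds). Time passes only in rows, so rows that do not move let the fingers close. It gives the time, the measured TCP pose, the force and the opening at its end, in the units of the state.
- robot.read_state(): the state, without advancing time (a new reading comes with each control period).
- robot.read_camera(name): name is "side" or "top"; returns the picture (400x640x3 uint8, red, green, blue); there is no depth.
- robot.camera_params(name): a dict with "mtx" (3x3 intrinsics, pixels), "R" (3x3) and "t" (3): a world point X has camera coordinates R X + t. Camera axes: x right, y down, z forward; pixel columns grow to the right and rows downward; lengths in m; the calibration is good to about 2 mm. A picture is of the moment at which its call begins. camera_params takes no time and is no camera call.
- robot.close_job(): hands the job in, once; it reports no verdict.
The state is a dict: "t": time; "q": joint angles; "dq": joint speeds; "joint_torque": joint torques, N m; "tool_pos": TCP position; "orientation": TCP orientation; "force": force on the tool from outside, world axes, zero at the start; "wrist_torque": the same for the moment, N m; "opening": finger opening in m.
Only numpy, scipy, OpenCV 4.12 (cv2) and the standard library are available. Lean on these libraries where they do the work, as an engineer would, in place of code of your own. Each camera call takes 0.05 s, during which the arm holds its last target.

## Task

Fit the counterweight to the desk lamp's base: hang the blue U-shaped weight over the horizontal bar, between the two black collars, and let go of it. Then start the crank screw in the column: holding it by its black handle, turn it backward (counter-clockwise seen from above) until you notice it drop into its thread, then forward (clockwise) one full turn from there, and finish still gripping the handle, holding the screw started and still. Leave the abacus, the dish, the sharpener and the clip with the board where they are.

Things in the scene. Friction and masses are not known exactly. Their poses are not given: they have to be found in the camera images.
- weight: Blue steel counterweight, an upside-down U: 40 mm wide (its x), 50 mm long (its y), 50 mm high, about 0.4 kg. Two 10 mm legs, 38 mm long, under a 12 mm thick top; the 20 mm slot between them runs along y. Origin: centre of the underside, between the feet; z up. Starts standing on its legs on the desk. Grip it across its x faces (40 mm).
- weight_seat (a point): Point of the weight: middle of the slot's ceiling, 38 mm above its feet and 12 mm below its top. It lies on the bar's top when the weight hangs. Axes as the weight.
- stand: Aluminium lamp base, fixed, arm taken off: foot plate 160 (x) by 320 (y) by 14 mm. Column, 50 mm diameter, at y = +100 mm; from it a level 14 mm bar runs along y (x = 0, centre line 88 mm above the desk) to a 22 mm post at y = -145 mm, 100 mm tall. Two black collars (26 mm diameter, 8 mm wide) on the bar at y = -85 and +5 mm. Origin: centre of the plate's underside; z up.
- bar_top (a point): Top of the bar half way between its collars, 95 mm above the desk: at x = 0, y = -40 mm of the lamp base, with its axes. 82 mm of bar is free between the collars.
- boss_top (a point): Middle of the brass ring on the column's top, 117 mm above the desk: at x = 0, y = +100 mm of the lamp base. The screw's upright axis passes through it.
- screw (a joint): Angle of the crank screw, rad, growing as it turns backward (counter-clockwise from above). At 0 the crank arm points along +x of the lamp base. Starts between -0.4 and 1.0; friction 0.02 N m. Somewhere 0.5 to 2.9 rad back from the start (differs each time) the screw drops into its thread; before that, forward it soon jams. Turned back past the drop it slowly rises and meets a stop some 2.2 rad later.
- depth (a joint): How far the screw has sunk, m: 0 at the start, resting on the thread's face; it drops by its own weight to 0.008 at the thread's start; turned forward (right-hand thread) it sinks 0.008 more per turn, so 0.016 is one turn forward of the drop. It ends at 0.0215.
- crank_hub (a point): Top centre of the crank's steel hub, on the screw's axis, 155 mm above the desk at the start; it sinks with the screw. The red crank arm (10 mm thick, its top 151 mm above the desk at the start) reaches from here to under the handle.
- handle_top (a point): Centre of the top of the crank's black handle, an upright cap 18 mm in diameter, 36 mm high, 40 mm off the screw's axis; top 189 mm above the desk at the start. The cap spins freely on its pin and can slide 26 mm up it, so the screw can drop and sink while the cap is held level. Grip it from above about 14 mm below its top and lead it round in a circle without turning the hand.
- abacus: Black lacquered abacus lying flat, 200 by 104 mm, 18 mm high; to be left alone. Origin: centre of its underside.
- dish: Round white ceramic dish of paper clips, 90 mm diameter, 26 mm high; to be left alone. Origin: centre of its underside.
- sharpener: Green plastic sharpener, 46 by 34 mm, 33 mm high; to be left alone. Origin: centre of its underside.
- board: Spring clip on a steel foot (60 by 90 mm) holding a slim wooden board upright, 100 mm wide, top 147 mm above the desk; to be left alone. Origin: centre of its underside.
Mind the look-alikes: they are no part of the job. Of the things shaped like the weight, the blue one is meant.

How it is judged:
By the outcome, as a careful person would: the job done as asked, in the order asked, and still so for the second after the job is handed in, while the arm keeps its last pose, push and grip.
It also fails if it takes over 70 s, if anything falls off the work surface, if the arm or the gripper's body presses on something with over 40 N, if the wrist force passes 120 N, or if a joint passes its speed limit or range.

## Working session

There is one attempt and no reset: what is moved stays moved. The work goes in short steps, Python scripts to look and compute and a tool call to move; the robot and the scene stay as the last step left them, time stands still between calls to the robot, and variables do not carry over. Pictures are saved under pics/ and viewed, and the job is handed in when it is done.

Besides the shell and the picture viewer there is one more tool, called after "Request:" as a command line: name --argument value ..., lists and objects as JSON in quotes. carry_out: Moves the arm, as the interface text tells. Its arguments: {"type":"object","properties":{"commands":{"type":"array","items":{"type":"array","items":{"type":"array","items":{"type":"number"}}}},"claw":{"type":"number"},"grip_force":{"type":"number"}},"required":["commands"]}

```bash
mkdir -p pics; cat > h.py <<'E'
import numpy as np,cv2
from plant import robot
def cam(n):
    p=robot.camera_params(n);return np.array(p['mtx']),np.array(p['R']),np.array(p['t']).ravel()
def ray(n,u,v,z):
    K,R,t=cam(n);c=-R.T@t;d=R.T@np.linalg.inv(K)@np.array([u,v,1.]);return c+d*(z-c[2])/d[2]
def proj(n,X):
    K,R,t=cam(n);x=K@(R@np.array(X)+t);return x[:2]/x[2]
E
python3 - <<'E'
from h import *
for n in('top','side'):
    im=robot.read_camera(n);cv2.imwrite(f'pics/{n}0.png',im[:,:,::-1])
    K,R,t=cam(n);print(n,K.tolist(),R.round(3).tolist(),(-R.T@t).round(3))
s=robot.read_state();print(s,robot.finger_overhang)
E
```

```text
top [[453.3948022762327, 0.0, 320.71803122629296], [0.0, 453.3948022762327, 195.22612994470973], [0.0, 0.0, 1.0]] [[-0.028, -1.0, 0.003], [-0.998, 0.028, -0.047], [0.047, -0.004, -0.999]] [0.493 0.076 1.155]
side [[434.55035804185894, 0.0, 309.33633631374653], [0.0, 434.55035804185894, 197.90407379120543], [0.0, 0.0, 1.0]] [[-0.859, -0.512, 0.012], [-0.393, 0.644, -0.656], [0.328, -0.568, -0.755]] [0.128 0.812 1.147]
{'t': 0.1, 'q': array([-1.38137652e+00,  1.31081465e-01,  1.48916365e+00, -5.36601629e-05,
        1.52297389e+00, -8.54002389e-02]), 'dq': array([-0.00117104, -0.00168264, -0.00336641, -0.00183255, -0.00177857,
       -0.0016664 ]), 'joint_torque': array([ 2.91863042e-03, -5.61340070e+01, -4.93097556e+01,  7.70774670e-02,
        2.89968448e-02, -5.00804117e-05]), 'tool_pos': array([ 0.16273608, -0.57701056,  0.2316985 ]), 'orientation': array([-3.11037362e+00, -4.30111080e-01,  2.16771996e-04]), 'force': array([0.1665526 , 1.1358641 , 0.05292688]), 'wrist_torque': array([ 0.02957814,  0.01527526, -0.05688435]), 'opening': 0.09320324358217928} 0.014
```

View pics/top0.png

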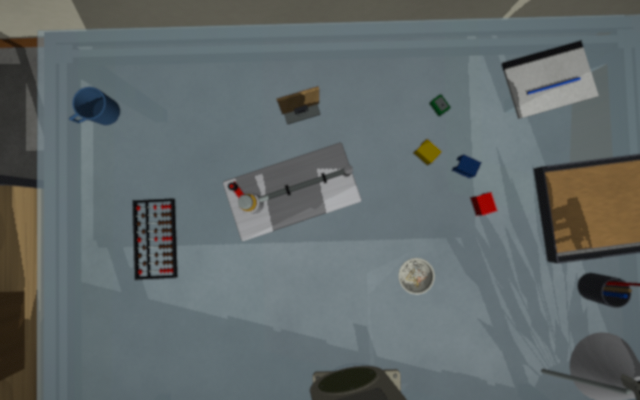

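View pics/side0.png

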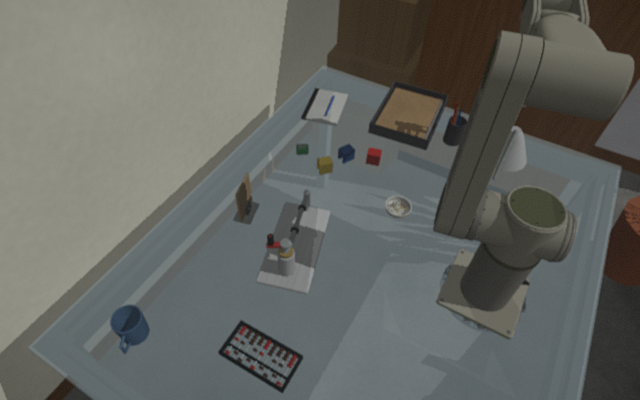

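Top view: the stand is around (292,191), with the crank's red arm near (238,190). The blue weight is near (466,166), between the yellow (428,152) and red (484,203) blocks. I'll enlarge both areas.

```bash
python3 - <<'E'
import cv2
im=cv2.imread('pics/top0.png')
cv2.imwrite('pics/c1.png',cv2.resize(im[130:250,210:370],None,fx=5,fy=5,interpolation=cv2.INTER_CUBIC))
cv2.imwrite('pics/c2.png',cv2.resize(im[130:220,400:510],None,fx=6,fy=6,interpolation=cv2.INTER_CUBIC))
im=cv2.imread('pics/side0.png')
a=cv2.resize(im[180:300,240:340],None,fx=5,fy=5,interpolation=cv2.INTER_CUBIC)
cv2.imwrite('pics/c3.png',a)
cv2.imwrite('pics/c4.png',cv2.resize(im[135:185,310:390],None,fx=8,fy=8,interpolation=cv2.INTER_CUBIC))
E
```

```text
(no output)
```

View pics/c1.png

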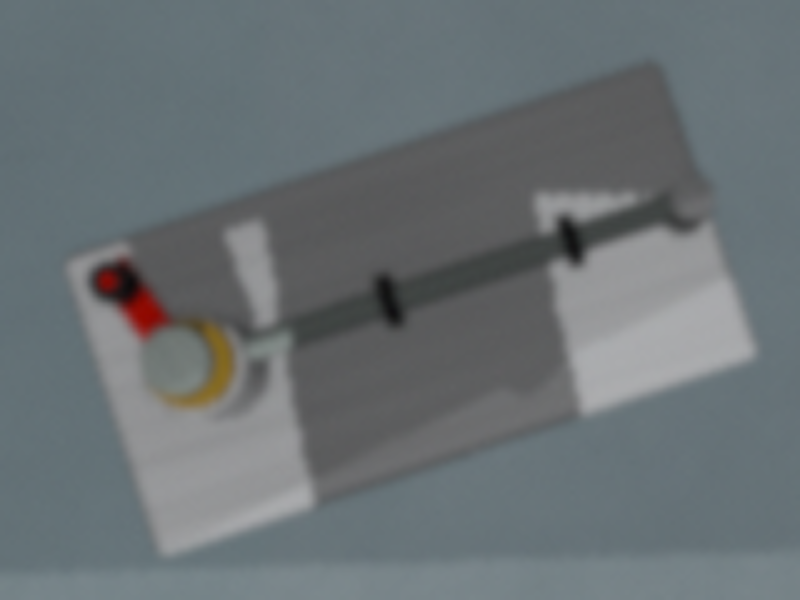

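View pics/c2.png

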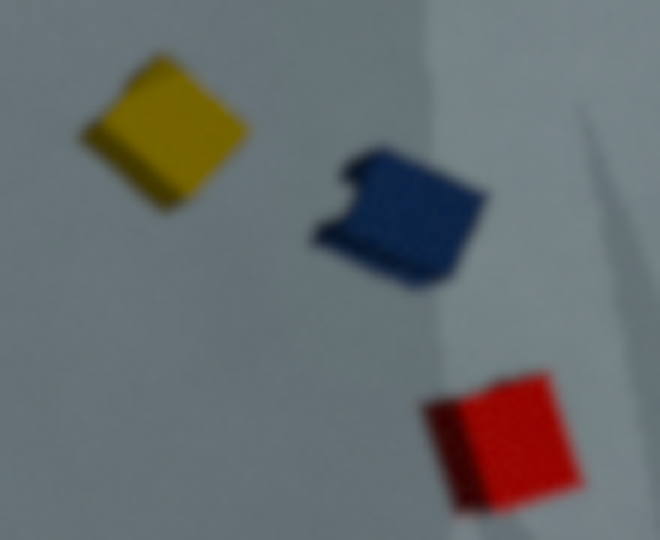

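View pics/c3.png

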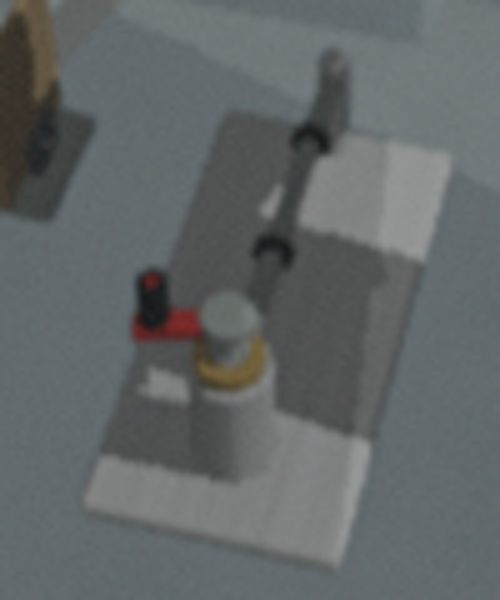

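View pics/c4.png

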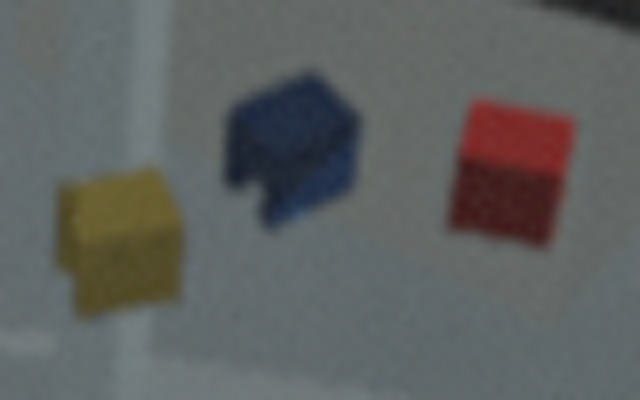

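```bash
cat >> h.py <<'E'
from scipy.optimize import least_squares,minimize
def tf(p,L):
    c,s=np.cos(p[2]),np.sin(p[2]);L=np.atleast_2d(L)
    return np.c_[p[0]+c*L[:,0]-s*L[:,1],p[1]+s*L[:,0]+c*L[:,1],L[:,2]]
def box(x0,x1,y0,y1,z0,z1):
    P=[(x,y,z) for x in(x0,x1) for y in(y0,y1) for z in(z0,z1)];return np.array(P)
def unc(pt,o,f): return np.array([o[0]+(pt[0]+.5)/f-.5,o[1]+(pt[1]+.5)/f-.5])
def silh(n,p,S=4):
    m=np.zeros((400*S,640*S),np.uint8)
    for b in [box(-.02,.02,-.025,.025,.038,.05),box(-.02,-.01,-.025,.025,0,.05),box(.01,.02,-.025,.025,0,.05)]:
        q=np.array([proj(n,X) for X in tf(p,b)])
        cv2.fillConvexPoly(m,cv2.convexHull(((q+.5)*S-.5).round().astype(np.int32)),255)
    return cv2.GaussianBlur(cv2.resize(m,(640,400),interpolation=cv2.INTER_AREA).astype(float)/255,(0,0),.8)
E
cat > w.py <<'E'
from h import *
# stand
c1=[(66,265),(655,65),(757,352),(163,555)]
L=np.array([(.08,.16,.014),(.08,-.16,.014),(-.08,-.16,.014),(-.08,.16,.014)])
U=np.array([unc(p,(210,130),5) for p in c1])
c3=[(450,153),(340,567),(85,505),(228,112)]
U3=np.array([unc(p,(240,180),5) for p in c3]); L3=L[[2,3,0,1]]
L3=np.array([(-.08,-.16,.014),(-.08,.16,.014),(.08,.16,.014),(.08,-.16,.014)])
f=lambda p:np.r_[(np.array([proj('top',X) for X in tf(p,L)])-U).ravel(),(np.array([proj('side',X) for X in tf(p,L3)])-U3).ravel()]
for w in (slice(0,8),slice(8,16),slice(0,16)):
    r=least_squares(lambda p:f(p)[w],[.5,.15,.28]);print('stand',r.x,r.fun.round(1))
S=r.x
for nm,l in [('bar',(0,-.04,.095)),('boss',(0,.1,.117)),('col+',(0,.005,.088)),('col-',(0,-.085,.088)),('post',(0,-.145,.1)),('hub',(0,.1,.155))]:
    X=tf(S,l)[0];print(nm,X.round(4),((proj('top',X)-[210,130]+.5)*5-.5).round(),((proj('side',X)-[240,180]+.5)*5-.5).round())
# handle
u=unc((110,283),(210,130),5);h=ray('top',*u,.189);
v=unc((153,278),(240,180),5);h2=ray('side',*v,.189);hub=tf(S,(0,.1,.155))[0]
for x in(h,h2):
    d=x-hub;print('handle',x,np.hypot(*d[:2]),'angle',np.arctan2(d[1],d[0])-S[2])
# weight
ms={}
for n,roi in(('top',(slice(145,185),slice(445,490))),('side',(slice(138,170),slice(332,360)))):
    im=cv2.imread(f'pics/{n}0.png').astype(float)
    d=im[:,:,0]-im[:,:,2]
    m=np.zeros((400,640)); s=d[roi]; bg=np.median(d[roi][:2]);m[roi]=np.clip((s-bg)/(np.percentile(s,97)-bg),0,1); ms[n]=m
def cost(p): return sum(((silh(n,p)-ms[n])**2).sum() for n in ms)
c=ray('top',468,165,.05)
best=None
for y in np.arange(0,np.pi,.2):
    r=minimize(cost,[c[0],c[1],y],method='Nelder-Mead',options=dict(initial_simplex=[[c[0],c[1],y],[c[0]+.01,c[1],y],[c[0],c[1]+.01,y],[c[0],c[1],y+.2]],xatol=1e-4))
    if best is None or r.fun<best.fun:best=r
print('weight',best.x,best.fun, sum((m**2).sum() for m in ms.values()))
for n,roi,fx in(('top',(445,145,45,40),10),('side',(325,135,45,40),10)):
    im=cv2.imread(f'pics/{n}0.png');x,y,w,hh=roi
    a=cv2.resize(im[y:y+hh,x:x+w],None,fx=fx,fy=fx,interpolation=cv2.INTER_CUBIC)
    b=(cv2.resize(silh(n,best.x)[y:y+hh,x:x+w],None,fx=fx,fy=fx)>.5).astype(np.uint8)
    cs,_=cv2.findContours(b,cv2.RETR_LIST,cv2.CHAIN_APPROX_NONE);cv2.drawContours(a,cs,-1,(0,255,0),1);cv2.imwrite(f'pics/o_{n}.png',a)
cv2.imwrite('pics/o.png',np.hstack([cv2.resize(cv2.imread('pics/o_top.png'),(400,356)),cv2.resize(cv2.imread('pics/o_side.png'),(400,356))]))
E
python3 w.py
```

```text
stand [0.55836143 0.14464769 0.30208378] [-1.3 -0.7  0.8 -1.6  1.2  0.7 -0.6  1.5]
stand [0.56035547 0.14628651 0.30238753] [ 0.9 -0.1  0.6 -0.2 -1.   0.6 -0.5 -0.6]
stand [0.55915257 0.14527528 0.30182515] [-1.6 -1.1  0.6 -1.9  0.9  0.4 -0.9  1.2  1.4 -0.1  1.1 -0.2 -0.5  0.5
  0.  -0.7]
bar [0.571  0.1071 0.095 ] [480. 270.] [297. 191.]
boss [0.5294 0.2408 0.117 ] [189. 365.] [235. 354.]
col+ [0.5577 0.15   0.088 ] [390. 301.] [279. 254.]
col- [0.5844 0.0641 0.088 ] [570. 240.] [315. 143.]
post [0.6023 0.0068 0.1   ] [692. 196.] [337.  62.]
hub [0.5294 0.2408 0.155 ] [175. 362.] [233. 316.]
handle [0.56273822 0.26221497 0.189     ] 0.03962607490560628 angle 0.2704737250861909
handle [0.56638845 0.26218213 0.189     ] 0.04272393319815062 angle 0.22354031223914245Traceback (most recent call last):
  File "w.py", line 30, in <module>
    r=minimize(cost,[c[0],c[1],y],method='Nelder-Mead',options=dict(initial_simplex=[[c[0],c[1],y],[c[0]+.01,c[1],y],[c[0],c[1]+.01,y],[c[0],c[1],y+.2]],xatol=1e-4))
    res = _minimize_neldermead(fun, x0, args, callback, bounds=bounds,
                               **options)
    fxcc = func(xcc)
    fx = function(np.copy(x), *(wrapper_args + args))
  File "w.py", line 26, in cost
    def cost(p): return sum(((silh(n,p)-ms[n])**2).sum() for n in ms)
                        ~~~^^^^^^^^^^^^^^^^^^^^^^^^^^^^^^^^^^^^^^^^^^
  File "w.py", line 26, in <genexpr>
    def cost(p): return sum(((silh(n,p)-ms[n])**2).sum() for n in ms)
                              ~~~~^^^^^
  File "h.py", line 19, in silh
    q=np.array([proj(n,X) for X in tf(p,b)])
                ~~~~^^^^^
  File "h.py", line 8, in proj
    K,R,t=cam(n);x=K@(R@np.array(X)+t);return x[:2]/x[2]
          ~~~^^^
  File "h.py", line 4, in cam
    p=robot.camera_params(n);return np.array(p['mtx']),np.array(p['R']),np.array(p['t']).ravel()
ValueError: time passes only in moves, steps and waits
```

```bash
python3 - <<'E'
s=open('h.py').read()
s=s.replace("def cam(n):\n","import functools\n@functools.lru_cache(None)\ndef cam(n):\n")
open('h.py','w').write(s)
E
python3 w.py | grep weight
```

```text
weight [ 0.6091918  -0.29365817  2.78751122] 99.8237974110327 420.88610301672344
```

View pics/o.png

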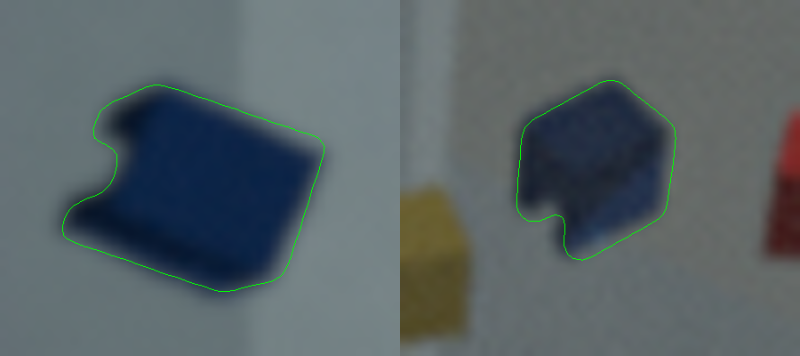

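```bash
cat >> h.py <<'E'
from scipy.spatial.transform import Rotation as Ro
S=np.array([.5592,.1453,.3018]); W=np.array([.6092,-.2937,2.7875-np.pi])
def st():
    s=robot.read_state();R=Ro.from_rotvec(s['orientation']).as_matrix();return s,R
def goto(P,yaw=None):
    "delta in tool axes (cm); yaw=desired direction of tool y (mod pi)"
    s,R=st();d=R.T@(np.array(P)-s['tool_pos'])*100
    ty=np.arctan2(R[1,1],R[0,1])
    print('t',round(s['t'],2),'pos',s['tool_pos'].round(4),'F',s['force'].round(1),'op',round(s['opening'],4),'q6',s['q'][5].round(2),'tilt',np.degrees(np.arccos(-R[2,2])).round(2),'ty',ty.round(4))
    if yaw is not None:
        dy=(yaw-ty+np.pi/2)%np.pi-np.pi/2  # world ccw
        roll=-dy; print('roll deg',np.degrees(roll).round(2))
        d2=Ro.from_euler('z',-roll).as_matrix()@d
        print('after-roll delta',d2.round(2))
    print('delta',d.round(2))
E
python3 - <<'E'
from h import *
goto((W[0],W[1],.12),W[2])
print(proj('side',(.163,-.577,.233)),proj('top',(.163,-.577,.233)),st()[1].round(3))
print(ray('top',300,100,.147), proj('top',(.25,-.45,.0)))
for p in[(580,278),(640,395),(605,365)]:print(ray('top',*p,.1))
E
```

```text
t 0.1 pos [ 0.1627 -0.577   0.2317] F [0.2 1.1 0.1] op 0.0932 q6 -0.09 tilt 0.09 ty -1.296
roll deg -53.97
after-roll delta [42.04 32.06 11.2 ]
delta [ 50.66 -15.13  11.2 ]
[504.85574384 107.55445398] [650.40959141 372.16865637] [[ 0.962  0.271 -0.   ]
 [ 0.271 -0.962  0.002]
 [ 0.    -0.002 -1.   ]]
[0.7555917  0.11303552 0.147     ] [530.79221177 306.96606169]
[ 0.33395326 -0.52161754  0.1       ]
[ 0.06492621 -0.64423548  0.1       ]
[ 0.13461363 -0.56804985  0.1       ]
```

```bash
python3 - <<'E'
from h import *
for z in(0,.05,.1,.15,.2):
    X=ray('top',605,365,z);print(z,X.round(3),proj('side',X).round())
for n,(x,y) in(('top',(480,240)),('side',(430,60))):
    im=cv2.imread(f'pics/{n}0.png')[y:y+160,x:x+160];cv2.imwrite(f'pics/z_{n}.png',cv2.resize(im,None,fx=2.5,fy=2.5,interpolation=cv2.INTER_CUBIC))
cv2.imwrite('pics/z.png',np.hstack([cv2.imread(f'pics/z_{n}.png') for n in('top','side')]))
E
```

```text
0 [ 0.101 -0.629  0.   ] [503. 155.]
0.05 [ 0.118 -0.599  0.05 ] [501. 148.]
0.1 [ 0.135 -0.568  0.1  ] [499. 141.]
0.15 [ 0.152 -0.538  0.15 ] [497. 134.]
0.2 [ 0.169 -0.507  0.2  ] [495. 126.]
```

View pics/z.png

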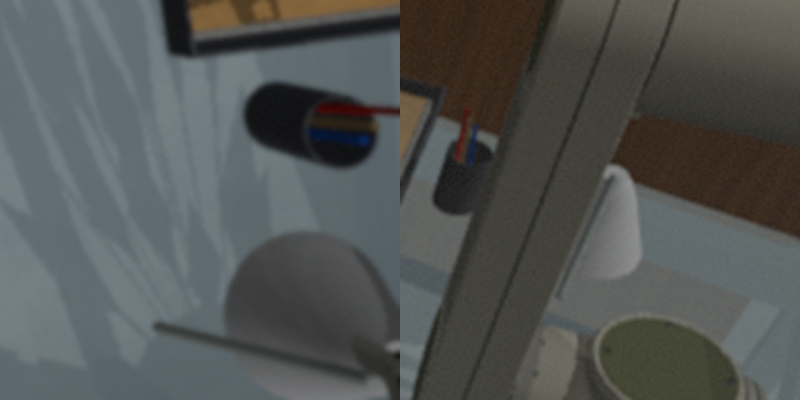

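Request:
carry_out --commands '[[[0,0,-4,0],[0,0,-4,0],[4,0,0,0],[4,0,0,0],[4,0,0,-6.75],[0,0,0,-6.75],[0,0,0,-6.75],[0,0,0,-6.75],[0,0,0,-6.75],[0,0,0,-6.75],[0,0,0,-6.75],[0,0,0,-6.75]]]' --claw 7.5

```text
t: 1.1
tool_pos: [0.2783, -0.5447, 0.312]
orientation: [-2.571, -1.803, -0.0]
force: [-0.1, 0.5, -0.2]
opening: 0.0749
```

```bash
python3 -c "
from h import *
goto((W[0],W[1],.12),W[2])"
```

```text
t 1.1 pos [ 0.2783 -0.5447  0.312 ] F [-0.1  0.5 -0.2] op 0.0749 q6 -0.83 tilt 0.06 ty -0.3476
roll deg 0.37
after-roll delta [35.   22.35 19.21]
delta [34.85 22.58 19.21]
```

Request:
carry_out --commands '[[[2.9,1.88,0,0.37],[2.9,1.88,0,0],[2.9,1.88,0,0],[2.9,1.88,0,0],[2.9,1.88,0,0],[2.9,1.88,0,0],[2.9,1.88,0,0],[2.9,1.88,0,0],[2.9,1.88,0,0],[2.9,1.88,0,0],[2.9,1.88,0,0],[2.9,1.88,0,0],[0,0,3,0],[0,0,3,0],[0,0,3,0],[0,0,3,0],[0,0,3,0],[0,0,2,0],[0,0,2,0],[0,0,0,0]]]'

```text
t: 2.77
tool_pos: [0.6087, -0.2967, 0.1161]
orientation: [-2.576, -1.783, 0.006]
force: [-0.0, 0.1, -1.2]
opening: 0.0751
```

```bash
python3 -c "
from h import *
goto((W[0],W[1],.028),W[2])
for n,(x,y) in(('top',(410,105)),('side',(285,85))):
    im=robot.read_camera(n)[y:y+110,x:x+110,::-1];cv2.imwrite(f'pics/z_{n}.png',cv2.resize(im,None,fx=3.6,fy=3.6,interpolation=cv2.INTER_CUBIC))
cv2.imwrite('pics/g1.png',np.hstack([cv2.imread(f'pics/z_{n}.png') for n in('top','side')]))
"
```

```text
t 2.77 pos [ 0.6087 -0.2967  0.1161] F [-0.   0.1 -1.2] op 0.0751 q6 -0.17 tilt 0.55 ty -0.36
roll deg -0.34
after-roll delta [0.28 0.03 8.81]
delta [0.28 0.02 8.81]
```

View pics/g1.png

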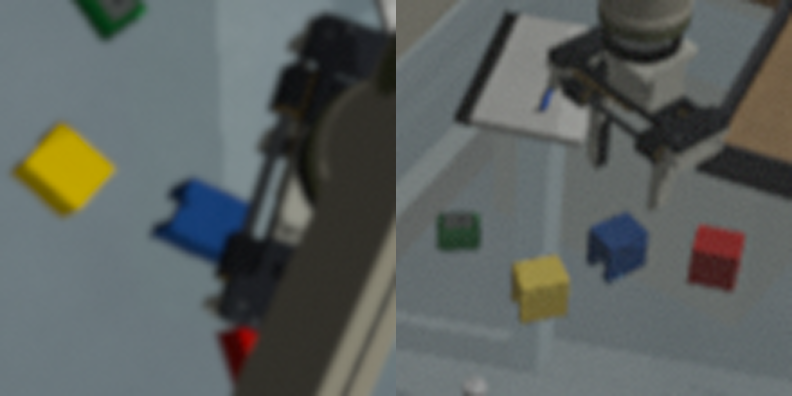

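The gripper stands over the blue weight with a finger on either side (side view: fingers at (600,150) and (660,190), weight at (618,245)). I'll descend and grip.

Request:
carry_out --commands '[[[0.28,0.02,1.8,-0.3],[0,0,2,0],[0,0,2,0],[0,0,1.5,0],[0,0,1,0],[0,0,0.5,0],[0,0,0,0],[0,0,0,0]]]'

```text
t: 3.53
tool_pos: [0.6137, -0.2963, 0.0356]
orientation: [2.578, 1.794, 0.001]
force: [0.1, 0.6, -0.1]
opening: 0.0752
```

Request:
carry_out --commands '[[[0,0,0,0],[0,0,0,0],[0,0,0,0],[0,0,0,0],[0,0,0,0],[0,0,0,0],[0,0,0,0],[0,0,0,0]]]' --claw 3.5 --grip_force 30

```text
t: 4.2
tool_pos: [0.6126, -0.296, 0.0348]
orientation: [-2.578, -1.794, 0.001]
force: [-5.3, 1.0, 4.3]
opening: 0.0405
```

```bash
python3 -c "
from h import *
X=tf(S,(0,-.04,0))[0];print(X)
goto((X[0],X[1],.19),S[2])"
```

```text
[0.57108957 0.10710788 0.        ]
t 4.2 pos [ 0.6126 -0.296   0.0348] F [-5.3  1.   4.3] op 0.0405 q6 -0.17 tilt 0.06 ty -0.3548
roll deg -37.62
after-roll delta [ 39.73   8.01 -15.51]
delta [ 36.35 -17.91 -15.51]
```

Request:
carry_out --commands '[[[0,0,-1.5,0],[0,0,-3,0],[0,0,-4,0],[0,0,-4,0],[0,0,-3,0],[0,0,0,-6.27],[0,0,0,-6.27],[0,0,0,-6.27],[0,0,0,-6.27],[0,0,0,-6.27],[0,0,0,-6.27],[0,0,0,0]]]' --grip_force 40

```text
t: 5.2
tool_pos: [0.6131, -0.2957, 0.1898]
orientation: [-1.855, -2.535, -0.0]
force: [0.3, 1.0, -5.0]
opening: 0.04
```

Request:
carry_out --commands '[[[1.42,0.28,0,0],[2.84,0.57,0,0],[2.84,0.57,0,0],[2.84,0.57,0,0],[2.84,0.57,0,0],[2.84,0.57,0,0],[2.84,0.57,0,0],[2.84,0.57,0,0],[2.84,0.57,0,0],[2.84,0.57,0,0],[2.84,0.57,0,0],[2.84,0.57,0,0],[2.84,0.57,0,0],[2.84,0.57,0,0],[1.42,0.28,0,0],[0,0,0,0],[0,0,0,0],[0,0,0,0]]]'

```text
t: 6.7
tool_pos: [0.5711, 0.1069, 0.1898]
orientation: [1.864, 2.528, -0.0]
force: [0.5, 0.7, -3.6]
opening: 0.04
```

```bash
cat > look.py <<'E'
import sys
from h import *
name=sys.argv[1];tx,ty,sx,sy,w,f=map(int,sys.argv[2:8])
o=[]
for n,x,y in(('top',tx,ty),('side',sx,sy)):
    a=robot.read_camera(n);cv2.imwrite(f'pics/{name}_{n}.png',a[:,:,::-1])
    o.append(cv2.resize(a[y:y+w,x:x+w,::-1],None,fx=f,fy=f,interpolation=cv2.INTER_CUBIC))
cv2.imwrite(f'pics/{name}.png',np.hstack(o))
E
python3 look.py h1 240 130 250 130 100 4
python3 -c "
from h import *
X=tf(S,(0,-.04,0))[0]
goto((X[0],X[1],.15),S[2])"
```

```text
t 6.8 pos [0.5712 0.1064 0.1897] F [-0.3 -0.2 -5. ] op 0.0401 q6 -0.2 tilt 0.02 ty 0.2996
roll deg -0.12
after-roll delta [0.07 0.02 3.97]
delta [0.07 0.02 3.97]
```

View pics/h1.png

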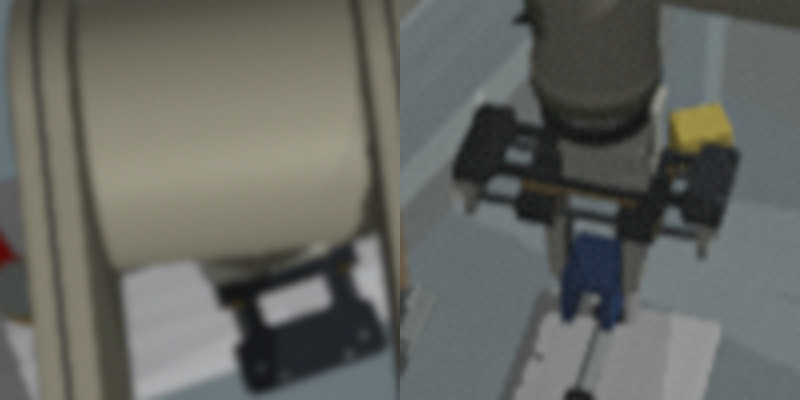

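Request:
carry_out --commands '[[[0.07,0.02,2,-0.12],[0,0,2,0],[0,0,0.9,0],[0,0,0,0],[0,0,0,0]]]'

```text
t: 7.22
tool_pos: [0.5706, 0.1074, 0.1403]
orientation: [-1.86, -2.53, 0.002]
force: [-0.6, -0.2, -3.6]
opening: 0.04
```

```bash
python3 look.py h2 260 170 265 170 66 6
python3 -c "
from h import *
X=tf(S,(0,-.04,0))[0]
goto((X[0],X[1],.15),S[2])
s,R=st();p=s['tool_pos'];zf=p[2]-.0348
w=np.array([p[0],p[1],S[2]]);im=cv2.imread('pics/h2_side.png')[170:236,265:331];im=cv2.resize(im,None,fx=9,fy=9,interpolation=cv2.INTER_CUBIC)
def pts(P): return (((np.array([proj('side',x) for x in P])-[265,170]+.5)*9-.5)).astype(np.int32)
for y in(-.025,.025):
    L=np.array([(-.02,y,0),(-.01,y,0),(-.01,y,.038),(.01,y,.038),(.01,y,0),(.02,y,0),(.02,y,.05),(-.02,y,.05)])+[0,0,zf]
    cv2.polylines(im,[pts(tf(w,L))],True,(0,255,0),1)
for x,z in((-.007,.088),(.007,.088),(0,.095)):
    cv2.polylines(im,[pts(tf(S,[(x,.08,z),(x,-.145,z)]))],False,(0,0,255),1)
cv2.imwrite('pics/h2o.png',im)
"
```

```text
t 7.32 pos [0.5719 0.1078 0.142 ] F [ 0.1 -0.2 -3.9] op 0.0398 q6 -0.2 tilt 0.11 ty 0.3033
roll deg 0.08
after-roll delta [-0.05 -0.09 -0.8 ]
delta [-0.05 -0.09 -0.8 ]
```

View pics/h2o.png

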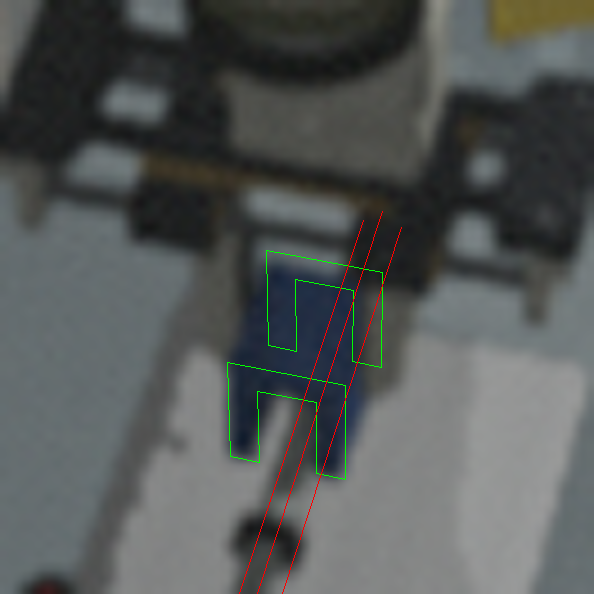

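```bash
python3 -c "
from h import *
im=cv2.imread('pics/h2_side.png')[195:245,275:315];im=cv2.resize(im,None,fx=14,fy=12,interpolation=cv2.INTER_CUBIC);im=cv2.resize(cv2.imread('pics/h2_side.png')[200:245,270:315],None,fx=13,fy=13,interpolation=cv2.INTER_CUBIC)
im=cv2.convertScaleAbs(im,alpha=1.6)
def P(x): return tuple(int(v) for v in ((proj('side',x)-[270,200]+.5)*13-.5))
for dx,c in((0,(0,0,255)),(.0025,(0,255,255)),):
    for y in (.005,-.04,-.01): 
        cv2.circle(im,P(tf(S,(dx,y,.088))[0]),3,c,-1)
cv2.imwrite('pics/h2c.png',im)
"
```

```text
(no output)
```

View pics/h2c.png

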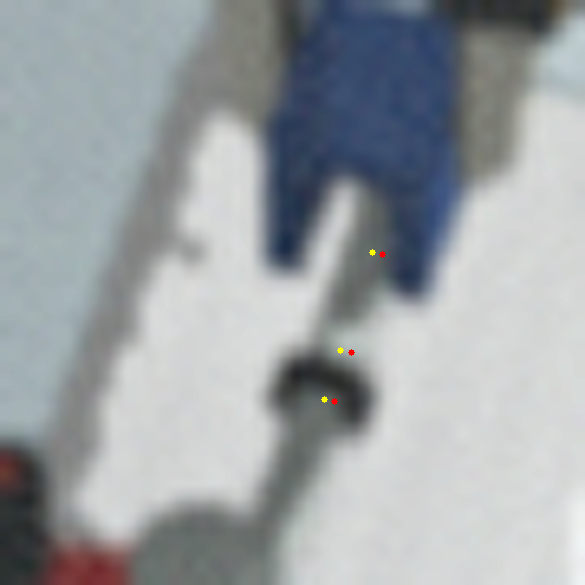

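Request:
carry_out --commands '[[[0,0.17,0,0],[0,0,0,0],[0,0,0,0],[0,0,0,0]]]'

```text
t: 7.65
tool_pos: [0.5729, 0.1087, 0.1412]
orientation: [1.859, 2.532, 0.001]
force: [-0.5, 0.2, -4.3]
opening: 0.04
```

```bash
python3 -c "
from h import *
X=tf(S,(0.0024,-.04,0))[0]
goto((X[0],X[1],.15),S[2])
b=cv2.resize(robot.read_camera('side')[190:235,270:315,::-1],None,fx=13,fy=13,interpolation=cv2.INTER_CUBIC)
cv2.imwrite('pics/h3.png',cv2.convertScaleAbs(b,alpha=1.6))
goto((X[0],X[1],.15),S[2])
"
```

```text
t 7.65 pos [0.5729 0.1087 0.1412] F [-0.5  0.2 -4.3] op 0.04 q6 -0.2 tilt 0.05 ty 0.3041
roll deg 0.13
after-roll delta [-0.1   0.02 -0.88]
delta [-0.1   0.02 -0.88]
t 7.7 pos [0.5728 0.1087 0.141 ] F [ 0.1  0.1 -4.9] op 0.0399 q6 -0.2 tilt 0.03 ty 0.304
roll deg 0.13
after-roll delta [-0.1   0.04 -0.9 ]
delta [-0.1   0.03 -0.9 ]
```

View pics/h3.png

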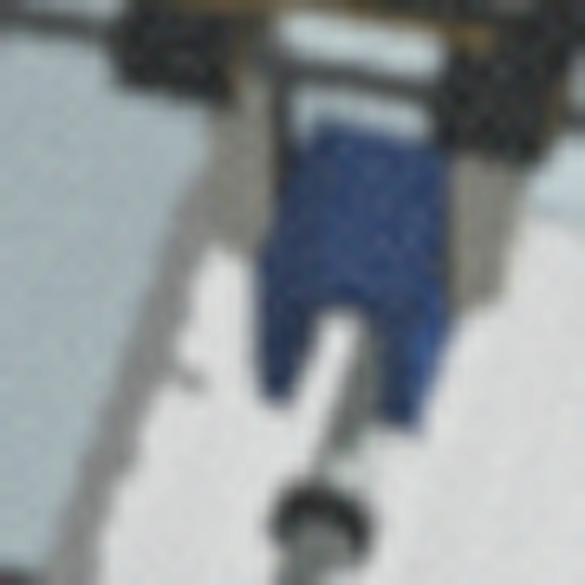

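Request:
carry_out --commands '[[[0,0,0.5,0],[0,0,0.5,0],[0,0,0.5,0],[0,0,0.5,0],[0,0,0,0],[0,0,0,0]]]'

```text
t: 8.2
tool_pos: [0.572, 0.1085, 0.1198]
orientation: [-1.859, -2.531, 0.002]
force: [0.2, 0.0, -4.5]
opening: 0.0399
```

Feet are at about 0.085 m, below the bar's top, with no contact force, so the slot straddles the bar. I'll go on down.

Request:
carry_out --commands '[[[0,0,0.5,0],[0,0,0.5,0],[0,0,0.5,0],[0,0,0.5,0],[0,0,0.3,0],[0,0,0.3,0],[0,0,0.2,0],[0,0,0,0],[0,0,0,0]]]'

```text
t: 8.95
tool_pos: [0.5726, 0.1086, 0.0926]
orientation: [-1.859, -2.532, 0.0]
force: [-0.4, -0.7, -3.9]
opening: 0.0402
```

Request:
carry_out --commands '[[[0,0,0.1,0],[0,0,0.1,0],[0,0,0,0],[0,0,0,0]]]'

```text
t: 9.28
tool_pos: [0.573, 0.1086, 0.0916]
orientation: [1.859, 2.532, 0.001]
force: [-3.5, -0.9, 3.9]
opening: 0.0399
```

Request:
carry_out --commands '[[[0,0,0,0],[0,0,0,0],[0,0,0,0],[0,0,0,0],[0,0,0,0]]]' --claw 6.5

```text
t: 9.7
tool_pos: [0.5727, 0.1086, 0.0906]
orientation: [1.86, 2.532, 0.0]
force: [-0.4, 0.1, 0.2]
opening: 0.0642
```

Request:
carry_out --commands '[[[0,0,-1,0],[0,0,-2,0],[0,0,-3,0],[0,0,-3,0],[0,0,-4,0],[0,0,-4,0],[0,0,0,0],[0,0,0,0]]]'

```text
t: 10.37
tool_pos: [0.5746, 0.1088, 0.2655]
orientation: [1.856, 2.527, 0.008]
force: [0.5, -0.1, 0.3]
opening: 0.0647
```

```bash
python3 look.py h4 210 130 240 180 100 4
```

```text
(no output)
```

View pics/h4.png

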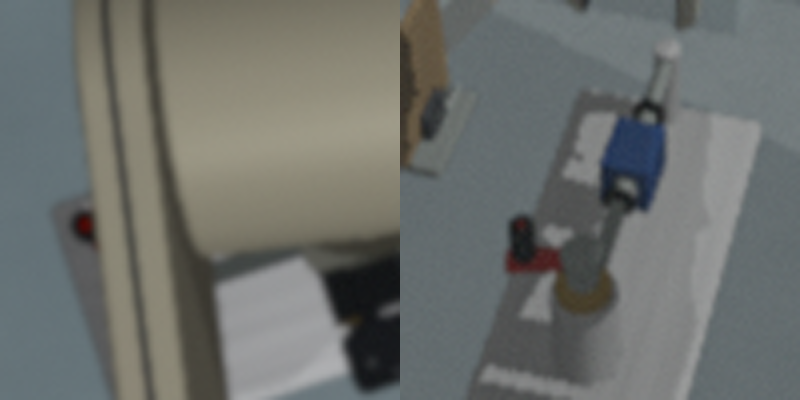

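```bash
python3 -c "
from h import *
b=cv2.imread('pics/h4_side.png')[225:275,260:300]
b=cv2.convertScaleAbs(cv2.resize(b,None,fx=12,fy=12,interpolation=cv2.INTER_CUBIC),alpha=1.6)
S2=S+[.0023,.0007,0]
def P(x): return tuple(int(v) for v in ((proj('side',x)-[260,225]+.5)*12-.5))
for r in(.0125,.025,.04):
  for a in np.arange(-1,6.3,.1 ):
    if r<.04: x=tf(S2,(r*np.cos(a),.1+r*np.sin(a),.155 if r<.02 else .117))[0]
    else:
        if a>1.05: continue
        x=tf(S2,(r*np.cos(a),.1+r*np.sin(a),.189))[0]
    cv2.circle(b,P(x),2,(0,255,255) if abs(a)>.01 else (0,0,255),-1)
cv2.imwrite('pics/hd.png',b)
"
```

```text
(no output)
```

View pics/hd.png

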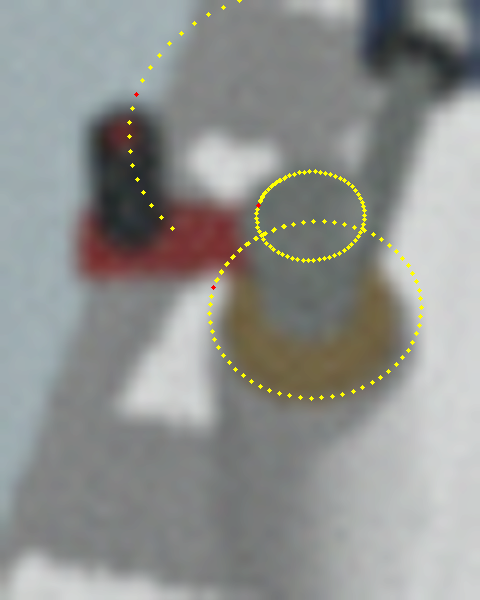

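```bash
python3 -c "
from h import *
u=unc((123,128),(260,225),12);h=ray('side',*u,.189);print(h)
u=unc((308,213),(260,225),12);c=ray('side',*u,.155);print(c)
d=h-c;print(np.hypot(*d[:2]),np.arctan2(d[1],d[0]))
H=(.5665,.2620)
goto((*H,.25),.553+np.pi/2)
"
```

```text
[0.56731836 0.26278006 0.189     ]
[0.53276696 0.2411394  0.155     ]
0.04076907510914243 0.5595568425210495
t 10.47 pos [0.5724 0.1086 0.2604] F [-0.5  0.2  0.1] op 0.0648 q6 -0.2 tilt 0.01 ty 0.3039
roll deg 75.73
after-roll delta [  7.56 -13.37   1.04]
delta [14.82  4.03  1.04]
```

Request:
carry_out --commands '[[[0,0,0,6.88],[0,0,0,6.88],[0,0,0,6.88],[0,0,0,6.88],[0,0,0,6.88],[0,0,0,6.88],[0,0,0,6.88],[0,0,0,6.88],[0,0,0,6.88],[0,0,0,6.88],[0,0,0,6.88],[1.5,-2.67,0,0],[1.5,-2.67,0,0],[1.5,-2.67,0,0],[1.5,-2.67,0,0],[1.5,-2.67,0,0],[0,0,0,0],[0,0,0,0]]]' --claw 5

```text
t: 11.97
tool_pos: [0.5647, 0.2626, 0.258]
orientation: [3.02, 0.863, -0.007]
force: [-0.7, -0.3, -0.2]
opening: 0.0502
```

```bash
python3 look.py k1 190 130 220 180 100 4; python3 -c "
from h import *
goto((.5665,.2623,.171),.556+np.pi/2)"
```

```text
t 12.07 pos [0.5655 0.2608 0.2589] F [-0.3 -0.6  0.1] op 0.0499 q6 1.37 tilt 0.17 ty -1.0168
roll deg -0.12
after-roll delta [ 0.19 -0.08  8.79]
delta [ 0.19 -0.08  8.79]
```

View pics/k1.png

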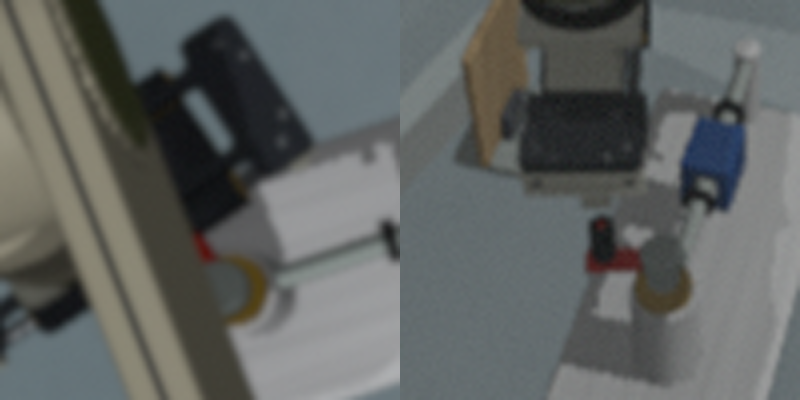

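Request:
carry_out --commands '[[[0.15,-0.1,3,0],[0,0,3,0],[0,0,1.5,0],[0,0,0.7,0],[0,0,0.3,0],[0,0,0,0],[0,0,0,0],[0,0,0,0]]]'

```text
t: 12.73
tool_pos: [0.568, 0.2633, 0.1776]
orientation: [-3.022, -0.858, -0.005]
force: [0.3, 0.7, -0.3]
opening: 0.0501
```

```bash
python3 look.py k2 190 130 220 180 100 4; python3 -c "
from h import *
goto((.5665,.2623,.171),.556+np.pi/2)"
```

```text
t 12.83 pos [0.5678 0.2635 0.1773] F [ 0.1  0.7 -0.4] op 0.0498 q6 1.37 tilt 0.14 ty -1.017
roll deg -0.13
after-roll delta [-0.17  0.03  0.63]
delta [-0.17  0.03  0.63]
```

View pics/k2.png

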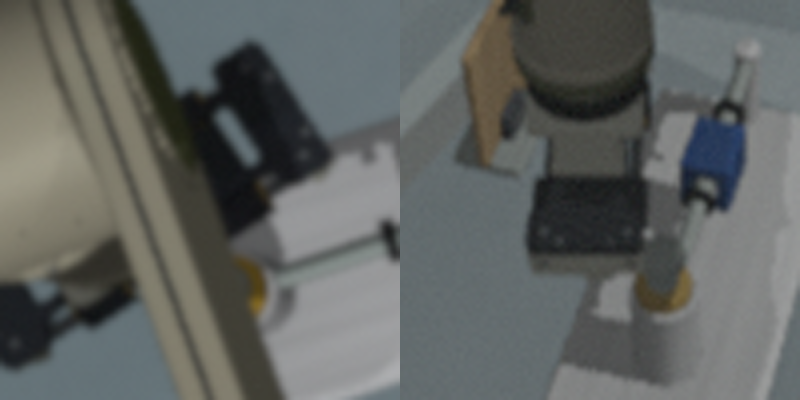

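Request:
carry_out --commands '[[[-0.15,0,0.5,0],[0,0,0,0],[0,0,0,0]]]'

```text
t: 13.08
tool_pos: [0.5653, 0.2624, 0.1702]
orientation: [3.022, 0.859, -0.001]
force: [0.5, 0.5, -0.6]
opening: 0.0501
```

Request:
carry_out --commands '[[[0,0,0,0],[0,0,0,0],[0,0,0,0],[0,0,0,0],[0,0,0,0],[0,0,0,0],[0,0,0,0],[0,0,0,0]]]' --claw 1.2 --grip_force 20

```text
t: 13.75
tool_pos: [0.5657, 0.2624, 0.1706]
orientation: [3.022, 0.859, 0.0]
force: [1.0, 0.6, -0.1]
opening: 0.0176
```

```bash
python3 -c "
from h import *
goto((.5665,.2623,.171),.556+np.pi/2)"
```

```text
t 13.75 pos [0.5657 0.2624 0.1706] F [ 1.   0.6 -0.1] op 0.0176 q6 1.37 tilt 0.01 ty -1.0169
roll deg -0.12
after-roll delta [ 0.07  0.05 -0.04]
delta [ 0.07  0.05 -0.04]
```

```bash
cat > arc.py <<'E'
import sys,numpy as np
a,b,n=float(sys.argv[1]),float(sys.argv[2]),int(sys.argv[3]);r=4.0
p=np.linspace(a,b,n+1);P=np.c_[r*np.cos(p),-r*np.sin(p)].round(2);d=np.diff(P,axis=0)
print([[float(round(x,2)),float(round(y,2)),0,0] for x,y in d])
E
cat > chk.py <<'E'
import sys
from h import *
# args: name phi
a=robot.read_camera('side')[:,:,::-1];cv2.imwrite(f'pics/{sys.argv[1]}.png',a)
s,R=st();C=np.array([.5325,.2412]);d=s['tool_pos'][:2]-C
F=R.T@s['force'];phi=np.arctan2(d[1],d[0])-.554
e=np.array([np.cos(phi+.554),np.sin(phi+.554)]);
print('t',round(s['t'],2),'phi',phi.round(3),'r',np.hypot(*d).round(4),'z',s['tool_pos'][2].round(4),'Frad',(s['force'][:2]@e).round(1),'Ftan',(s['force'][:2]@[-e[1],e[0]]).round(1),'Fz',s['force'][2].round(1),'op',s['opening'].round(4))
c=cv2.resize(a[225:285,255:315],None,fx=8,fy=8,interpolation=cv2.INTER_CUBIC);cv2.imwrite(f'pics/{sys.argv[1]}_c.png',cv2.convertScaleAbs(c,alpha=1.5))
E
python3 arc.py 0 .45 5; python3 chk.py m0
```

```text
[[-0.02, -0.36, 0, 0], [-0.04, -0.36, 0, 0], [-0.08, -0.35, 0, 0], [-0.12, -0.34, 0, 0], [-0.14, -0.33, 0, 0]]Traceback (most recent call last):
  File "chk.py", line 8, in <module>
    print('t',round(s['t'],2),'phi',phi.round(3),'r',np.hypot(*d).round(4),'z',s['tool_pos'][2].round(4),'Frad',(s['force'][:2]@e).round(1),'Ftan',(s['force'][:2]@[-e[1],e[0]]).round(1),'Fz',s['force'][2].round(1),'op',s['opening'].round(4))
                                                                                                                                                                                                                           ^^^^^^^^^^^^^^^^^^
AttributeError: 'float' object has no attribute 'round'
```

```bash
sed -i "s/s\['opening'\].round(4)/round(s['opening'],4)/" chk.py; python3 chk.py m0
```

```text
t 13.85 phi 0.015 r 0.0394 z 0.1706 Frad 0.5 Ftan -0.5 Fz -0.6 op 0.0175
```

View pics/m0_c.png

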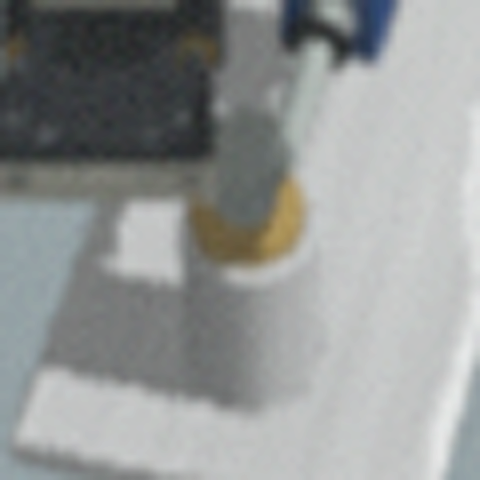

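Request:
carry_out --commands '[[[-0.02,-0.36,0,0],[-0.04,-0.36,0,0],[-0.08,-0.35,0,0],[-0.12,-0.34,0,0],[-0.14,-0.33,0,0],[0,0,0,0],[0,0,0,0]]]'

```text
t: 14.43
tool_pos: [0.5528, 0.276, 0.1709]
orientation: [-3.021, -0.86, -0.001]
force: [1.4, 3.6, 0.5]
opening: 0.0176
```

```bash
python3 chk.py m1;  python3 arc.py .45 1.65 8
```

```text
t 14.48 phi 0.485 r 0.0403 z 0.1709 Frad 5.3 Ftan 1.7 Fz 1.5 op 0.0176
[[-0.3, -0.52, 0, 0], [-0.37, -0.47, 0, 0], [-0.44, -0.4, 0, 0], [-0.5, -0.34, 0, 0], [-0.54, -0.26, 0, 0], [-0.57, -0.17, 0, 0], [-0.6, -0.09, 0, 0], [-0.6, 0.0, 0, 0]]
```

View pics/m1_c.png

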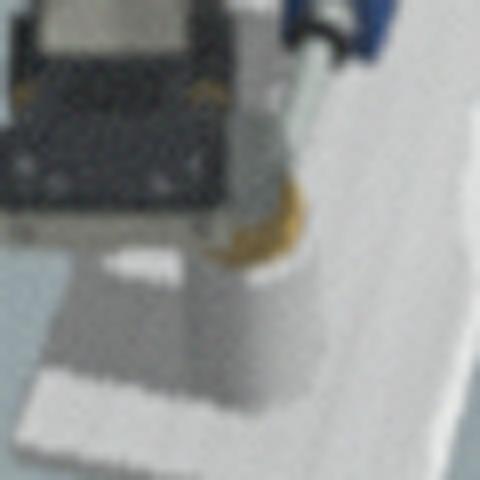

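Request:
carry_out --commands '[[[0,0,0.1,0],[0,0,0,0],[0,0,0,0]]]'

```text
t: 14.73
tool_pos: [0.5537, 0.2755, 0.1705]
orientation: [-3.022, -0.859, -0.003]
force: [2.7, 3.7, 4.6]
opening: 0.0176
```

```bash
cat > f.py <<'E'
from h import *
s,R=st();C=np.array([.5325,.2412]);d=s['tool_pos'][:2]-C
phi=np.arctan2(d[1],d[0])-.554
e=np.array([np.cos(phi+.554),np.sin(phi+.554)]);
print('t',round(s['t'],2),'phi',phi.round(3),'r',np.hypot(*d).round(4),'z',s['tool_pos'][2].round(4),'Frad',(s['force'][:2]@e).round(1),'Ftan',(s['force'][:2]@[-e[1],e[0]]).round(1),'F',s['force'].round(1),'M',s['wrist_torque'].round(2),'op',round(s['opening'],4))
E
python3 f.py
```

```text
t 14.73 phi 0.462 r 0.0403 z 0.1705 Frad 4.6 Ftan -0.4 F [2.7 3.7 4.6] M [ 0.69 -0.51  0.02] op 0.0176
```

Request:
carry_out --commands '[[[-0.26,-0.54,0,0],[0,0,0,0]]]'

```text
t: 14.9
tool_pos: [0.5482, 0.2789, 0.1703]
orientation: [-3.021, -0.859, -0.002]
force: [1.6, 5.2, 4.9]
opening: 0.0178
```

Request:
carry_out --commands '[[[-0.37,-0.47,0,0],[0,0,0,0]]]'

```text
t: 15.07
tool_pos: [0.5426, 0.281, 0.1704]
orientation: [-3.021, -0.859, -0.003]
force: [1.7, 5.8, 5.3]
opening: 0.0177
```

```bash
python3 f.py
```

```text
t 15.07 phi 0.769 r 0.0411 z 0.1704 Frad 6.1 Ftan -0.3 F [1.7 5.8 5.3] M [ 0.92 -0.39 -0.02] op 0.0177
```

Request:
carry_out --commands '[[[-0.39,-0.48,0,0],[0,0,0,0]]]'

```text
t: 15.23
tool_pos: [0.5362, 0.2828, 0.1701]
orientation: [-3.021, -0.859, -0.0]
force: [-1.4, 3.3, 5.8]
opening: 0.0174
```

Request:
carry_out --commands '[[[-0.5,-0.34,0,0],[0,0,0,0]]]'

```text
t: 15.4
tool_pos: [0.5302, 0.2831, 0.1701]
orientation: [-3.021, -0.859, -0.0]
force: [-1.7, 4.1, 5.8]
opening: 0.0173
```

```bash
python3 f.py
```

```text
t 15.4 phi 1.071 r 0.042 z 0.1701 Frad 4.2 Ftan 1.4 F [-1.7  4.1  5.8] M [ 0.83  0.1  -0.05] op 0.0173
```

Request:
carry_out --commands '[[[-0.54,-0.26,0,0],[0,0,0,0]]]'

```text
t: 15.57
tool_pos: [0.524, 0.2825, 0.1701]
orientation: [-3.021, -0.859, 0.0]
force: [-0.9, 5.0, 6.3]
opening: 0.0176
```

Request:
carry_out --commands '[[[-0.57,-0.17,0,0],[0,0,0,0]]]'

```text
t: 15.73
tool_pos: [0.5181, 0.2811, 0.1701]
orientation: [-3.02, -0.859, 0.001]
force: [-2.0, 5.1, 6.1]
opening: 0.0174
```

```bash
python3 f.py
```

```text
t 15.73 phi 1.362 r 0.0424 z 0.1701 Frad 5.5 Ftan 0.1 F [-2.   5.1  6.1] M [0.9  0.29 0.  ] op 0.0174
```

Request:
carry_out --commands '[[[-0.56,-0.16,0,0],[0,0,0,0]]]'

```text
t: 15.9
tool_pos: [0.5125, 0.279, 0.17]
orientation: [-3.021, -0.859, 0.002]
force: [-2.6, 3.9, 7.9]
opening: 0.0172
```

Request:
carry_out --commands '[[[-0.6,0,0,0],[0,0,0,0]]]'

```text
t: 16.07
tool_pos: [0.5072, 0.2757, 0.1699]
orientation: [-3.021, -0.859, 0.002]
force: [-3.8, 2.6, 7.9]
opening: 0.0177
```

```bash
python3 f.py; python3 arc.py 1.65 3 9
```

```text
t 16.07 phi 1.649 r 0.0428 z 0.1699 Frad 4.3 Ftan 1.5 F [-3.8  2.6  7.9] M [ 0.63  0.57 -0.02] op 0.0177
[[-0.59, 0.09, 0, 0], [-0.57, 0.18, 0, 0], [-0.54, 0.27, 0, 0], [-0.49, 0.34, 0, 0], [-0.44, 0.41, 0, 0], [-0.37, 0.47, 0, 0], [-0.3, 0.52, 0, 0], [-0.21, 0.56, 0, 0], [-0.13, 0.59, 0, 0]]
```

Request:
carry_out --commands '[[[-0.62,0.05,-0.02,0],[0,0,0,0]]]'

```text
t: 16.23
tool_pos: [0.5022, 0.2716, 0.17]
orientation: [-3.022, -0.859, 0.003]
force: [-4.7, 1.7, 8.8]
opening: 0.0179
```

Request:
carry_out --commands '[[[-0.57,0.18,0,0],[0,0,0,0]]]'

```text
t: 16.4
tool_pos: [0.4982, 0.2669, 0.1699]
orientation: [3.022, 0.859, -0.003]
force: [-2.6, 1.8, 6.7]
opening: 0.0176
```

```bash
python3 f.py
```

```text
t 16.4 phi 1.944 r 0.0429 z 0.1699 Frad 3.2 Ftan 0.1 F [-2.6  1.8  6.7] M [0.26 0.33 0.02] op 0.0176
```

Request:
carry_out --commands '[[[-0.54,0.27,0,0],[0,0,0,0]]]'

```text
t: 16.57
tool_pos: [0.4949, 0.2617, 0.1698]
orientation: [3.022, 0.859, -0.004]
force: [-4.7, 1.0, 7.2]
opening: 0.0178
```

Request:
carry_out --commands '[[[-0.49,0.34,0,0],[0,0,0,0]]]'

```text
t: 16.73
tool_pos: [0.4926, 0.2556, 0.1688]
orientation: [3.021, 0.858, -0.005]
force: [-1.4, 0.2, -0.8]
opening: 0.0174
```

```bash
python3 f.py
```

```text
t 16.73 phi 2.241 r 0.0424 z 0.1688 Frad 1.4 Ftan 0.3 F [-1.4  0.2 -0.8] M [0.06 0.14 0.  ] op 0.0174
```

```bash
python3 - <<'E'
from h import *
P=np.array([(.5657,.2624,1,.6),(.5537,.2755,2.7,3.7),(.5482,.2789,1.6,5.2),(.5426,.281,1.7,5.8),(.5362,.2828,-1.4,3.3),(.5302,.2831,-1.7,4.1),(.524,.2825,-.9,5.),(.5181,.2811,-2,5.1),(.5125,.279,-2.6,3.9),(.5072,.2757,-3.8,2.6),(.5022,.2716,-4.7,1.7),(.4982,.2669,-2.6,1.8),(.4949,.2617,-4.7,1),(.4926,.2556,-1.4,.2)])
r=least_squares(lambda p:np.hypot(P[:,0]-p[0],P[:,1]-p[1])-.04,[.5325,.2412]);print(r.x,(r.fun*1e3).round(2))
r2=least_squares(lambda p:np.hypot(P[:,0]-p[0],P[:,1]-p[1])-p[2],[.5325,.2412,.04]);print(r2.x,(r2.fun*1e3).round(2))
for c in (r.x,r2.x): print(np.unwrap(np.arctan2(P[:,1]-c[1],P[:,0]-c[0])).round(3))
E
python3 chk.py m2
```

```text
[0.53041817 0.24310333] [ 0.21 -0.11 -0.03 -0.19  0.12 -0.   -0.08 -0.06  0.12  0.02  0.1   0.05
  0.09 -0.17]
[0.53043671 0.24299613 0.040092  ] [ 0.16 -0.12 -0.03 -0.19  0.13  0.01 -0.07 -0.04  0.13  0.03  0.1   0.04
  0.07 -0.21]
[0.5   0.948 1.11  1.26  1.426 1.576 1.732 1.884 2.034 2.19  2.351 2.505
 2.659 2.822]
[0.503 0.95  1.111 1.261 1.427 1.577 1.732 1.884 2.033 2.189 2.35  2.504
 2.657 2.82 ]
t 16.78 phi 2.236 r 0.0424 z 0.1687 Frad 0.4 Ftan -0.2 Fz 0.4 op 0.0178
```

View pics/m2_c.png

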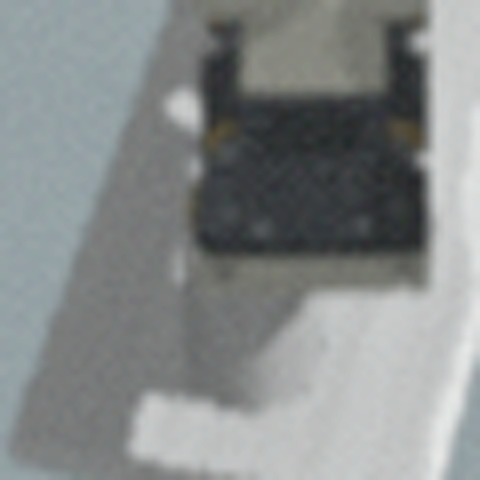

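Fz fell from +7 N to 0 between world angles 2.66 and 2.82 of the handle. That is the 8 mm drop, since the cap no longer rests on the crank arm. The measured points fit a 40 mm circle to within 0.2 mm. Next I turn forward.

```bash
for a in "2.268 .668" ".668 -.932" "-.932 -2.532" "-2.532 -4.097"; do python3 arc.py $a 10; done
sed -i 's/C=np.array(\[.5325,.2412\])/C=np.array([.53043,.24307])/' f.py chk.py; python3 f.py
```

```text
[[0.52, -0.37, 0, 0], [0.58, -0.28, 0, 0], [0.61, -0.19, 0, 0], [0.63, -0.08, 0, 0], [0.64, 0.01, 0, 0], [0.63, 0.12, 0, 0], [0.6, 0.21, 0, 0], [0.56, 0.31, 0, 0], [0.51, 0.39, 0, 0], [0.43, 0.47, 0, 0]]
[[0.35, 0.53, 0, 0], [0.27, 0.59, 0, 0], [0.17, 0.61, 0, 0], [0.07, 0.64, 0, 0], [-0.03, 0.64, 0, 0], [-0.14, 0.62, 0, 0], [-0.23, 0.6, 0, 0], [-0.33, 0.55, 0, 0], [-0.4, 0.49, 0, 0], [-0.49, 0.42, 0, 0]]
[[-0.54, 0.34, 0, 0], [-0.59, 0.25, 0, 0], [-0.62, 0.15, 0, 0], [-0.63, 0.05, 0, 0], [-0.64, -0.05, 0, 0], [-0.62, -0.15, 0, 0], [-0.59, -0.25, 0, 0], [-0.54, -0.34, 0, 0], [-0.48, -0.43, 0, 0], [-0.41, -0.49, 0, 0]]
[[-0.32, -0.54, 0, 0], [-0.23, -0.58, 0, 0], [-0.13, -0.61, 0, 0], [-0.04, -0.63, 0, 0], [0.06, -0.62, 0, 0], [0.16, -0.6, 0, 0], [0.24, -0.58, 0, 0], [0.34, -0.53, 0, 0], [0.41, -0.47, 0, 0], [0.48, -0.4, 0, 0]]
t 16.78 phi 2.263 r 0.0398 z 0.1687 Frad 0.4 Ftan -0.2 F [-0.4  0.3  0.4] M [ 0.02  0.18 -0.  ] op 0.0178
```

Request:
carry_out --commands '[[[0.52,-0.37,-0.1,0],[0.58,-0.28,0,0],[0.61,-0.19,0,0],[0.63,-0.08,0,0],[0.64,0.01,0,0],[0,0,0,0]]]'

```text
t: 17.28
tool_pos: [0.5157, 0.2807, 0.1708]
orientation: [3.021, 0.859, 0.002]
force: [3.0, -1.9, -0.3]
opening: 0.0177
```

```bash
python3 f.py
```

```text
t 17.28 phi 1.391 r 0.0405 z 0.1708 Frad -2.8 Ftan -2.1 F [ 3.  -1.9 -0.3] M [-0.42 -0.4   0.01] op 0.0177
```

Request:
carry_out --commands '[[[0.63,0.16,0,0],[0.6,0.21,0,0],[0.56,0.31,0,0],[0.51,0.39,0,0],[0.43,0.47,0,0],[0,0,0,0]]]'

```text
t: 17.78
tool_pos: [0.5465, 0.2807, 0.1705]
orientation: [3.022, 0.858, -0.001]
force: [-1.3, -4.7, -1.0]
opening: 0.0176
```

```bash
python3 f.py
```

```text
t 17.78 phi 0.613 r 0.0409 z 0.1705 Frad -4.9 Ftan -0.7 F [-1.3 -4.7 -1. ] M [-0.99  0.08 -0.04] op 0.0176
```

Request:
carry_out --commands '[[[0.28,0.58,0,0],[0.27,0.59,0,0],[0.17,0.61,0,0],[0.07,0.64,0,0],[-0.03,0.64,0,0],[0,0,0,0]]]'

```text
t: 18.28
tool_pos: [0.5685, 0.2582, 0.1706]
orientation: [3.022, 0.858, -0.001]
force: [-3.4, -2.3, -1.1]
opening: 0.0174
```

```bash
python3 chk.py m3
```

```text
t 18.33 phi -0.168 r 0.0409 z 0.1706 Frad -5.0 Ftan -2.1 Fz -0.5 op 0.0177
```

View pics/m3_c.png

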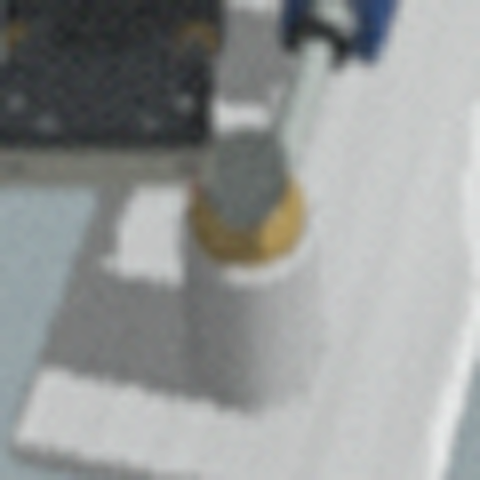

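The hub's top edge has gone from row 108 to row 130 in the 8x crop, about 11 mm lower. That matches the drop plus 0.4 turn on the thread. I'll carry on.

Request:
carry_out --commands '[[[-0.23,0.6,0,0],[-0.23,0.6,0,0],[-0.33,0.55,0,0],[-0.4,0.49,0,0],[-0.49,0.42,0,0],[0,0,0,0]]]'

```text
t: 18.83
tool_pos: [0.5676, 0.2269, 0.1709]
orientation: [3.022, 0.858, -0.0]
force: [-3.3, 0.1, 0.7]
opening: 0.0176
```

```bash
python3 f.py
```

```text
t 18.83 phi -0.964 r 0.0405 z 0.1709 Frad -3.1 Ftan -1.3 F [-3.3  0.1  0.7] M [-0.01  0.47  0.01] op 0.0176
```

Request:
carry_out --commands '[[[-0.57,0.3,0,0],[-0.59,0.25,0,0],[-0.62,0.15,0,0],[-0.63,0.05,0,0],[-0.64,-0.05,0,0],[0,0,0,0]]]'

```text
t: 19.33
tool_pos: [0.5445, 0.2056, 0.1709]
orientation: [3.022, 0.859, -0.001]
force: [-1.1, 0.0, -0.9]
opening: 0.0178
```

```bash
python3 f.py
```

```text
t 19.33 phi -1.765 r 0.0401 z 0.1709 Frad -0.4 Ftan -1.0 F [-1.1  0.  -0.9] M [0.02 0.22 0.04] op 0.0178
```

Request:
carry_out --commands '[[[-0.62,-0.15,0,0],[-0.59,-0.25,0,0],[-0.54,-0.34,0,0],[-0.48,-0.43,0,0],[-0.41,-0.49,0,0],[0,0,0,0]]]'

```text
t: 19.83
tool_pos: [0.5131, 0.207, 0.1709]
orientation: [-3.021, -0.86, 0.001]
force: [-0.9, 1.3, -0.3]
opening: 0.0175
```

```bash
python3 f.py
```

```text
t 19.83 phi -2.573 r 0.04 z 0.1709 Frad -0.8 Ftan -1.4 F [-0.9  1.3 -0.3] M [0.28 0.13 0.01] op 0.0175
```

Request:
carry_out --commands '[[[-0.32,-0.54,0,0],[-0.23,-0.58,0,0],[-0.13,-0.61,0,0],[-0.04,-0.63,0,0],[0.06,-0.62,0,0],[0,0,0,0],[0,0,0,0]]]'

```text
t: 20.42
tool_pos: [0.4928, 0.229, 0.1709]
orientation: [-3.021, -0.86, 0.0]
force: [1.9, 2.3, -0.1]
opening: 0.0174
```

```bash
python3 f.py
```

```text
t 20.42 phi -3.338 r 0.0402 z 0.1709 Frad -2.6 Ftan -1.5 F [ 1.9  2.3 -0.1] M [ 0.3  -0.22 -0.05] op 0.0174
```

```bash
python3 arc.py -3.335 -4.095 5
```

```text
[[0.17, -0.58, 0, 0], [0.24, -0.56, 0, 0], [0.33, -0.51, 0, 0], [0.41, -0.45, 0, 0], [0.46, -0.39, 0, 0]]
```

Request:
carry_out --commands '[[[0.21,-0.57,0,0],[0.24,-0.56,0,0],[0.33,-0.51,0,0],[0.41,-0.45,0,0],[0.46,-0.39,0,0],[0,0,0,0],[0,0,0,0],[0,0,0,0]]]'

```text
t: 21.08
tool_pos: [0.4939, 0.2585, 0.1708]
orientation: [-3.021, -0.859, 0.0]
force: [-1.5, 1.9, -0.4]
opening: 0.0178
```

```bash
python3 f.py; python3 chk.py m4; python3 f.py; python3 look.py fin 190 130 220 180 100 4
```

```text
t 21.08 phi 2.189 r 0.0396 z 0.1708 Frad 2.1 Ftan -1.2 F [-1.5  1.9 -0.4] M [ 0.39  0.3  -0.04] op 0.0178
t 21.13 phi 2.193 r 0.0396 z 0.1708 Frad 2.9 Ftan -0.9 Fz -0.6 op 0.0175
t 21.13 phi 2.193 r 0.0396 z 0.1708 Frad 2.9 Ftan -0.9 F [-2.3  2.  -0.6] M [0.31 0.35 0.08] op 0.0175
```

View pics/fin.png

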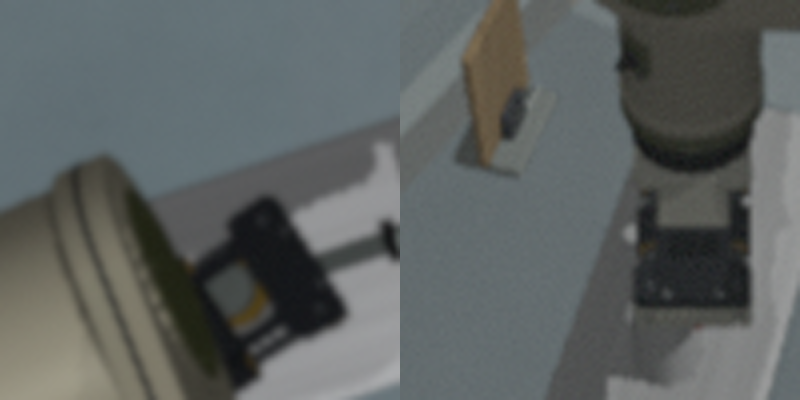

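```bash
python3 -c "
import cv2
a=cv2.imread('pics/fin_top.png')[60:290,200:520];b=cv2.imread('pics/fin_side.png')[100:330,200:420]
import numpy as np
cv2.imwrite('pics/fin2.png',cv2.resize(np.hstack([a,b]),None,fx=1.45,fy=1.45))"
```

```text
(no output)
```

View pics/fin2.png

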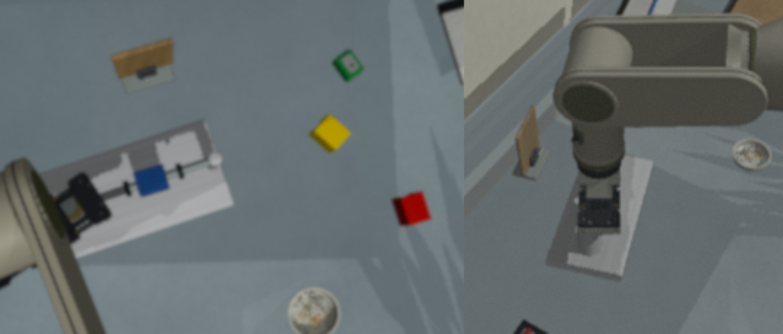

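The top view shows the blue weight at (152,180), on the bar between the collars at (127,188) and (180,170). The board, sharpener and dish look undisturbed. Handing in.

```bash
python3 f.py; python3 -c "
from plant import robot
print(robot.close_job())"
```

```text
t 21.23 phi 2.198 r 0.0396 z 0.1708 Frad 2.8 Ftan -1.6 F [-2.   2.6 -0.9] M [ 0.42  0.42 -0.02] op 0.0178
the job is handed in; nothing more can be done
None
```

I hung the blue weight on the bar and let go of it, then started the screw in its thread. The job was handed in at about 21 s of the 70 s, with the handle still gripped.

- **Weight:** In the last top view it sits on the bar between the two collars. The board, sharpener and dish showed no visible change. The abacus was out of my final crop, but the arm never went near it.
- **Drop:** I turned the crank back about 2.24 rad from its start. I held the cap pressed lightly down, and the vertical force fell from +7 N to 0 over the last 0.16 rad step, so I took the middle of that step as the drop. That makes the drop angle good to about ±0.08 rad.
- **Forward turn:** I turned forward to one full turn from that angle, ending within about 0.01 rad of the target (2.198 against 2.186). The grip opening read 17.8 mm on the 18 mm cap, and side forces were about 3 N.
- **Depth:** Part way through, the side camera showed the hub about 11 mm lower, as expected. At the end the gripper hid the crank in that view, so the final depth of about 16 mm comes from the turn angle, not from a picture.
- **Disagreement:** My first camera estimates were about 2–3 mm off: the bar by about 2.4 mm against the side view, and the screw's axis by about 2.8 mm against a circle fitted to the motion. I corrected both before they mattered.

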